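# Turn the back-to-front slide carrier in its rack

### The arm

A 7-joint arm with a two-finger parallel gripper is mounted at the origin on the work surface; the furniture and walls round the work are solid. World frame = base frame: x ahead of the robot, y to its left, z up, the work surface at z = 0. Lengths are in m, angles in rad, forces in N, time in s.
With the tool pointing down it reaches from about 0.425 to 0.875 m from the base axis. Payload 4.7 kg.
Tool frame: the origin (TCP) lies midway between the tips of the shut fingers; the grasp point (between the pads) lies 19 mm behind it; x points along the fingers, z is the direction in which the jaws open and shut, and the axes are right-handed (so a half turn about x gives the same grasp; the last joint's range is limited). The gripper opens to 87 mm and grips with 3 to 60 N. Pads are 19 mm wide; open, the fingers measure 117 mm over their backs; the gripper's body (75 mm by 190 mm) begins 51 mm behind the grasp point.
Start: joints at [-1.148, 0.321, -0.07, 1.45, 0.023, 1.371, -0.057], TCP at [0.258, 0.596, 0.223] pointing down, gripper open.
Joint ranges: [-2.86, 2.86], [-0.3, 2.09], [-1.38, 1.24], [0.06, 2.45], [-1.56, 4.7], [0.09, 2.05], [-2.69, 2.69]. Speed limits (rad/s): [2.57, 2.57, 3.14, 3.14, 3.14, 3.14, 3.14].

### API

Orientations are given as a rotation vector (axis times angle).
In Python, from bench import ctrl gives the robot as it stands.
- The arm moves only by the shell command python3 -m pendant 'ROWS' [OPENING] [FORCE]. ROWS is JSON, a list of rows, each an object with "travel": the shift along the tool's x, y, z in m, a list of three; "twist": the turn about the tool's x in rad. In form: [{"travel": [x, y, z], "twist": twist}, ...]. A call has 1 to 10 rows; each row is the pose to reach, as a shift and turn from the pose measured when the call began, along the tool's axes at that moment; what a row does not reach only later rows make up. A row lasts 1/8 s, in which the tool goes at most 62.5 mm and 10.7 degrees, less where a joint would pass 70% of its speed; a pose out of reach is approached as far as the arm can. A call with a gripper value outside its range is refused whole. OPENING is the opening, from -1 (shut) to 1 (fully open), so that 0 is half open, set as the call begins (- or left out, the last holds). The fingers move at their own pace and stop on an object; FORCE is the grip in N (left out, the last holds). Time passes only in rows, so rows that repeat a pose let the fingers close. It gives the time, the measured TCP pose, the force and the opening at its end, in the units of the state.
- ctrl.get_state(): the state, without advancing time (a new reading comes with each control period).
- ctrl.get_image(name): name is "scene" or "top" or "wrist"; returns the picture (480x640x3 uint8, red, green, blue); there is no depth.
- ctrl.camera_model(name): a dict with "K" (3x3 intrinsics, pixels), "rvec" (rotation vector, rad) and "tvec" (3), from world to camera coordinates, as OpenCV has them; the wrist camera has in their place "T_tool_cam" (4x4, takes a point from camera to tool coordinates, whose origin is the TCP and whose axes are the tool frame's). Camera axes: x right, y down, z forward; pixel columns grow to the right and rows downward; lengths in m; the calibration is good to about 2 mm. A picture is of the moment at which its call begins: read the wrist's pose just before it. camera_model takes no time and is no camera call.
- ctrl.close_job(): hands the job in, once; it reports no verdict.
The state is a dict: "time": time; "joint_positions": joint angles; "qd": joint speeds; "joint_torque": joint torques, N m; "position": TCP position; "tool_rot": TCP orientation; "ft_force": force on the tool from outside, world axes, zero at the start; "torque": the same for the moment, N m; "grip_width": opening from 0.0 (shut) to 1.0 (fully open).
Only numpy, scipy, OpenCV 4.12 (cv2) and the standard library are available. Lean on these libraries where they do the work, as an engineer would, in place of code of your own. Each camera call takes 0.05 s, during which the arm holds its last target.

### The job

Three slide carriers stand in the slots of the blue rack, and one was put in back to front: its orange end is away from the rack's orange-marked edge. Lift that carrier right out of its slot, turn it end for end and put it back fully down in the same slot, upright, so that all three orange ends lie towards the orange edge; then let go of it. Leave the other two carriers where they are.

Things in the scene. Friction and masses are not known exactly. Their poses are not given: they have to be found in the camera images.
- rack_mark (a point): blue rack, fixed; base 140 (x) by 200 mm (y), orange strip along its -x edge. Point: middle of that edge, at the height where carriers stand. x: from the orange edge along the slots; z up. Slot centres at x 70, y -70, 0, +70 mm; 100 by 16 mm inside, walls 39 mm high, their top 10 mm flared: a carrier up to 6 mm off is guided in. Right way round = carrier's x along the rack's x.
- carrier_3_center (a point): upright white slide carrier, 92 mm long, 12 thick, 80 tall: a 60 mm frame with a glass slide, topped in the middle by a grip tab 36 long, 12 thick, 20 tall. One end, 22 mm of the length, is orange. Point: its centre, 40 mm above its underside. x: along its length, away from the orange end; z up. 60 g. Starts back to front, in any slot.
- carrier_1_center (a point): upright white slide carrier, 92 mm long, 12 thick, 80 tall: a 60 mm frame with a glass slide, topped in the middle by a grip tab 36 long, 12 thick, 20 tall. One end, 22 mm of the length, is orange. Point: its centre, 40 mm above its underside. x: along its length, away from the orange end; z up. Starts the right way round.
- carrier_2_center (a point): upright white slide carrier, 92 mm long, 12 thick, 80 tall: a 60 mm frame with a glass slide, topped in the middle by a grip tab 36 long, 12 thick, 20 tall. One end, 22 mm of the length, is orange. Point: its centre, 40 mm above its underside. x: along its length, away from the orange end; z up. Starts the right way round.

How it is judged:
On the way:
1. the back-to-front carrier is lifted right out of its slot, its underside above the slot's walls (z of carrier_3_center in the frame of rack_mark above 0.081 m), for 0.1 s.
At the end, for the whole second after the job is handed in: The carrier that was back to front stands in the slot it came from, its centre within 12 mm of where it began and less than 6 mm above fully home, upright within 11 degrees, in line with the slot within 10 degrees, its orange end towards the rack's orange edge (z of carrier_3_center in the frame of rack_mark below 0.046 m and distance of carrier_3_center from where it was at the start of the episode below 0.012 m and angle between carrier_3_center's own z axis and vertical below 0.2 rad and angle between the x axis of carrier_3_center and the x axis of rack_mark, either way round below 0.18 rad and x of rack_mark in the frame of carrier_3_center below -0.04 m); the robot touches nothing.
It fails at once if one of the other two carriers is moved more than 15 mm or tipped (distance of any of carrier_1_center, carrier_2_center from where it was at the start of the episode above 0.015 m or angle between any of carrier_1_center, carrier_2_center's own z axis and vertical above 0.3 rad).
It also fails if it takes over 40 s, if anything falls off the work surface, if the arm or the gripper's body presses on something with over 40 N, if the wrist force passes 120 N, or if a joint passes its speed limit or range.

## Working session

There is one attempt and no reset: what is moved stays moved. The work goes in short steps, Python scripts to look and compute and a shell command to move; the robot and the scene stay as the last step left them, time stands still between calls to the robot, and variables do not carry over. Pictures are saved under pics/ and viewed, and the job is handed in when it is done.

```bash
mkdir -p pics; ls
python3 - <<'E'
from bench import ctrl
import cv2,json
print(ctrl.get_state())
for n in ("scene","top","wrist"):
    cv2.imwrite(f"pics/{n}0.png",ctrl.get_image(n)[:,:,::-1]); print(n,ctrl.camera_model(n))
E
```

```text
pics
{'time': 0.0, 'joint_positions': array([-1.14792577,  0.32180132, -0.07012286,  1.45167452,  0.02259457,
        1.37077119, -0.0568915 ]), 'qd': array([ 0.00137037,  0.00146298, -0.00089249, -0.00181974,  0.00042042,
        0.000248  ,  0.00086553]), 'joint_torque': array([-1.00512563e-03, -4.91293931e+01, -4.04410483e-01, -3.12529314e+01,
       -6.39267149e-02,  4.32761677e-02,  1.59727069e-04]), 'position': array([0.25816811, 0.59593688, 0.22147611]), 'tool_rot': array([-0.90419607,  1.37682122,  0.90240144]), 'ft_force': array([ 0.01368922, -0.06633305, -0.36529871]), 'torque': array([-0.03372001, -0.02698409,  0.04010623]), 'grip_width': 1.0003104746478424}
scene {'K': array([[607.60669106,   0.        , 318.46741211],
       [  0.        , 607.60669106, 228.35552961],
       [  0.        ,   0.        ,   1.        ]]), 'rvec': array([ 1.79151605, -1.11142112,  0.66194898]), 'tvec': array([-0.24136392,  0.29459605,  0.46114966])}
top {'K': array([[574.65095409,   0.        , 323.19822356],
       [  0.        , 574.65095409, 239.79662576],
       [  0.        ,   0.        ,   1.        ]]), 'rvec': array([ 2.1668784 , -2.14084134,  0.11654853]), 'tvec': array([0.0076757 , 0.52381837, 0.86553957])}
wrist {'K': array([[362.28346431,   0.        , 315.98323527],
       [  0.        , 362.28346431, 238.71178029],
       [  0.        ,   0.        ,   1.        ]]), 'T_tool_cam': array([[-8.87859728e-04, -2.99983027e-01,  9.53944126e-01,
        -1.60700754e-01],
       [ 1.23032311e-03, -9.53944108e-01, -2.99981876e-01,
         8.15849945e-02],
       [ 9.99998849e-01,  9.07317673e-04,  1.21604461e-03,
         4.15197314e-04],
       [ 0.00000000e+00,  0.00000000e+00,  0.00000000e+00,
         1.00000000e+00]])}
```

View pics/scene0.png

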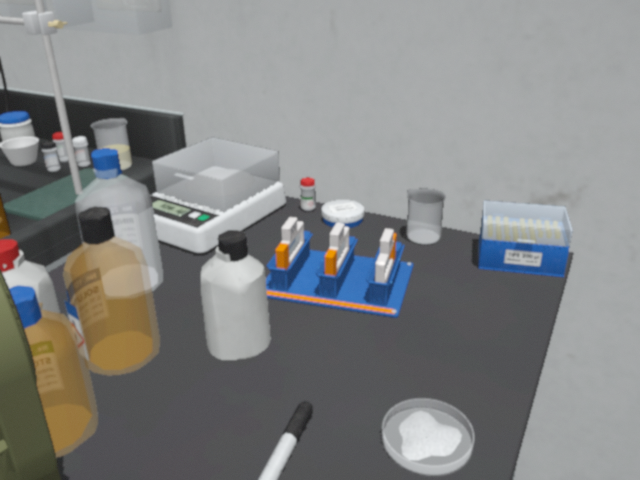

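View pics/top0.png

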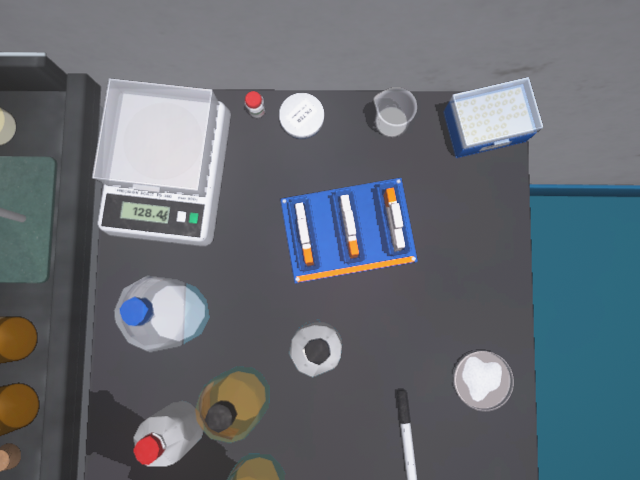

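View pics/wrist0.png

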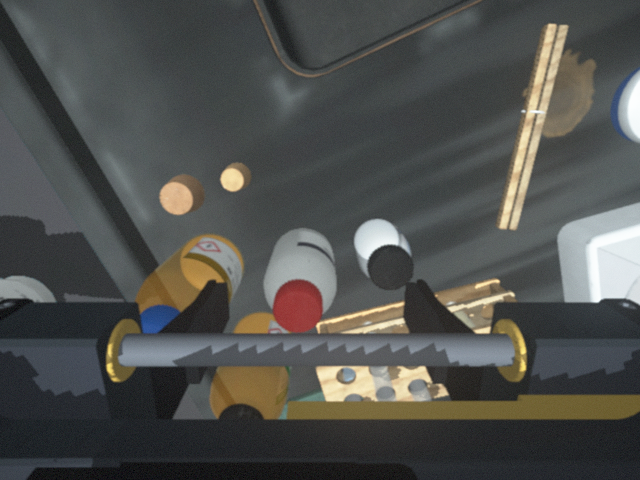

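Top view: the rack spans about (283–415, 180–280), with the orange strip along its lower edge. The right-hand carrier, near (395,220), has its orange end at the top, so it is the reversed one. I'll enlarge it.

Run:
```python
import cv2
a=cv2.imread("pics/top0.png")[170:290,270:430]; cv2.imwrite("pics/topc.png",cv2.resize(a,None,fx=5,fy=5,interpolation=cv2.INTER_CUBIC))
a=cv2.imread("pics/scene0.png")[210:320,260:420]; cv2.imwrite("pics/scenec.png",cv2.resize(a,None,fx=5,fy=5,interpolation=cv2.INTER_CUBIC))
```

```text
(no output)
```

View pics/topc.png

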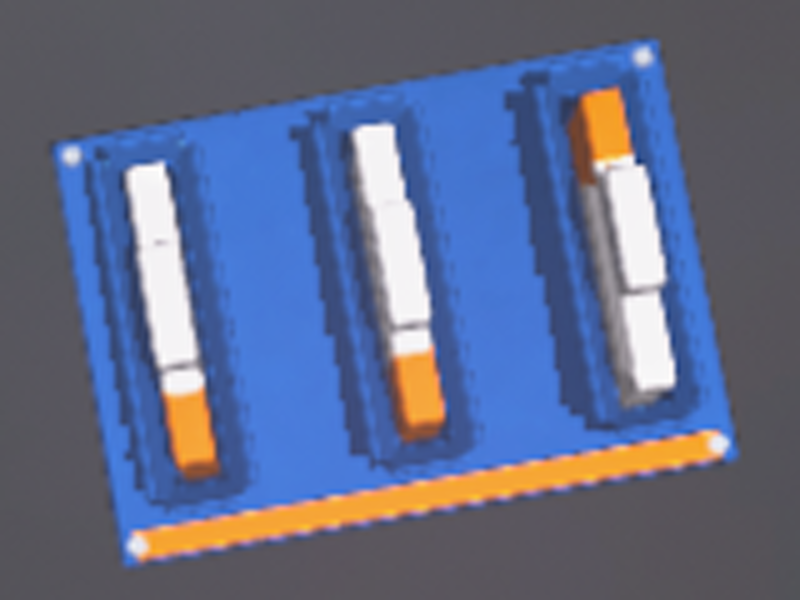

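View pics/scenec.png

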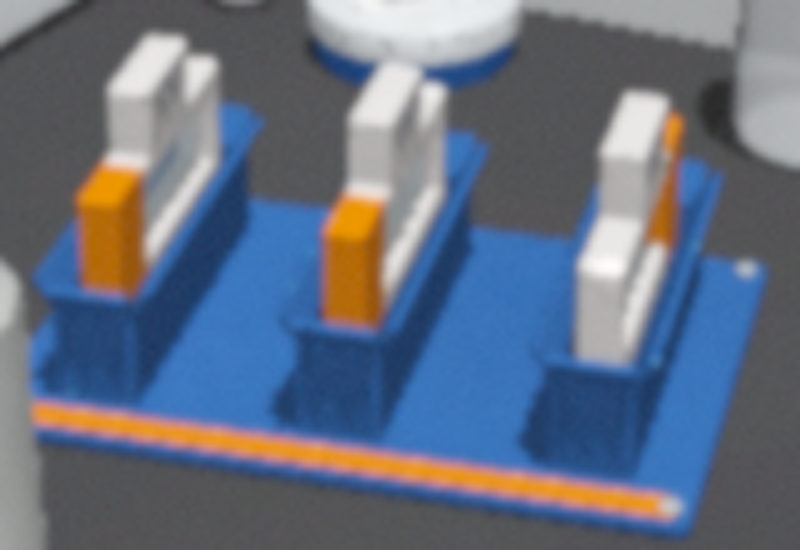

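```bash
cat > h.py <<'E'
import numpy as np,cv2
from bench import ctrl
from scipy.optimize import least_squares
def PM(n):
    m=ctrl.camera_model(n); R=cv2.Rodrigues(m["rvec"])[0]; return m["K"]@np.c_[R,m["tvec"]]
def tri(ps):
    A=[]
    for P,(u,v) in ps: A+= [u*P[2]-P[0], v*P[2]-P[1]]
    X=np.linalg.svd(np.array(A))[2][-1]; X=X[:3]/X[3]
    e=[ (P@np.r_[X,1])[:2]/(P@np.r_[X,1])[2]-np.array(p) for P,p in ps]
    return X,np.round(np.ravel(e),1)
def onz(P,p,z):
    H=np.c_[P[:,0],P[:,1],P[:,2]*z+P[:,3]]; q=np.linalg.solve(H,np.r_[p,1]); return q[:2]/q[2]
E
python3 - <<'E'
from h import *
T,S=PM("top"),PM("scene")
ct=lambda x,y:((x+.5)/5-.5+270,(y+.5)/5-.5+170); cs=lambda x,y:((x+.5)/5-.5+260,(y+.5)/5-.5+210)
for n,a,b in [("dotBR",(719,443),(669,506)),("dotTR",(643,55),(746,268)),
 ("tabBL",(606,168),(628,92)),("tabBR",(645,162),(670,98)),("tabFR",(665,284),(650,155)),("tabFL",(625,292),(602,148)),
 ("endFR",(675,388),(633,275)),("endFL",(634,394),(582,265))]:
    print(n,*tri([(T,ct(*a)),(S,cs(*b))]))
for z in (0.005,0.01):
  p=[onz(T,ct(*q),z) for q in [(71,155),(643,55),(719,443),(138,545)]]
  print(z,np.round(p,4).tolist(), np.mean(p,0),np.linalg.norm(p[0]-p[1]),np.linalg.norm(p[1]-p[2]),np.degrees(np.arctan2(*(p[1]-p[2])[::-1])),np.degrees(np.arctan2(*(p[0]-p[3])[::-1])),np.degrees(np.arctan2(*(p[0]-p[1])[::-1]))-90)
E
```

```text
dotBR [ 0.4983049  -0.12912292  0.00738875] [-0.5  0.2  0.6 -0.1]
dotTR [ 0.62444514 -0.10562945  0.00737065] [-0.3  0.1  0.3 -0. ]
tabBL [ 0.57246511 -0.08536194  0.08592955] [-0.2  0.1  0.2 -0. ]
tabBR [ 0.57445625 -0.09691994  0.08564876] [-0.2  0.1  0.2 -0. ]
tabFR [ 0.53855394 -0.10365146  0.08653454] [ 0.5 -0.3 -0.6  0.1]
tabFL [ 0.53576871 -0.09147962  0.08728868] [ 0.3 -0.1 -0.3  0. ]
endFR [ 0.51049241 -0.10979637  0.06600791] [ 1.  -0.5 -1.1  0.2]
endFL [ 0.50819992 -0.09693705  0.06710328] [ 0.7 -0.3 -0.7  0.1]
0.005 [[0.5902, 0.0791], [0.6252, -0.1063], [0.4989, -0.1302], [0.4641, 0.055]] [ 0.54458647 -0.0256138 ] 0.1886733939726215 0.1285272357038716 10.717427082940501 10.793539696279579 10.687118514713688
0.01 [[0.5892, 0.0787], [0.624, -0.1057], [0.4985, -0.1295], [0.4638, 0.0547]] [ 0.54388727 -0.02545957] 0.187644745129366 0.12782650419345634 10.717427082940498 10.793539696279556 10.687118514713703
```

Run:
```python
from h import *
R=cv2.Rodrigues(ctrl.get_state()["tool_rot"])[0]; print(R.round(4))
d=lambda v:np.degrees(np.arctan2(v[1],v[0]))
print("yaw y,z",d(R[:,1]),d(R[:,2]))
T,S=PM("top"),PM("scene")
# bottle tops: (top px),(scene px)
for n,a,b in [("whitebtl",(317,351),(234,240)),("blue",(136,312),(105,158)),("brown",(218,417),(97,218)),("beaker",(393,108),(425,193)),("red",(148,449),(5,255))]:
    print(n,*tri([(T,a),(S,b)]))
p=np.array([0.5553,-0.0944,0.20])-ctrl.get_state()["position"]; print("tool delta",R.T@p)
```

```text
[[-5.000e-04 -9.176e-01  3.975e-01]
 [-1.400e-03  3.975e-01  9.176e-01]
 [-1.000e+00 -1.000e-04 -1.500e-03]]
yaw y,z 156.57763057370232 66.57762567231754
whitebtl [0.36124662 0.01829791 0.14537494] [ 0.5 -0.3 -0.6  0. ]
blue [0.4091546  0.248076   0.19231759] [-0.4  0.4  0.5  0. ]
brown [0.28160715 0.13968081 0.18339793] [ 0.9 -0.8 -1.2 -0.1]
beaker [ 0.72112397 -0.09192901  0.08035653] [ 1.4 -0.6 -1.3  0.2]
red [0.23133511 0.23900861 0.13923185] [ 0.9 -0.9 -1.3 -0.2]
tool delta [ 0.0225062  -0.54703899 -0.515439  ]
```

```bash
cat >> h.py <<'E'
def rel(pts):
    s=ctrl.get_state(); R=cv2.Rodrigues(s["tool_rot"])[0]
    for p in pts: print(p,(R.T@(np.array(p)-s["position"])).round(4))
def st():
    s=ctrl.get_state(); R=cv2.Rodrigues(s["tool_rot"])[0]
    print("t",s["time"],"p",s["position"].round(4),"J",s["joint_positions"].round(2),"F",s["ft_force"].round(2),"w",round(s["grip_width"],3),"zyaw",np.degrees(np.arctan2(R[1,2],R[0,2])).round(2),"x",R[:,0].round(3))
E
python3 - <<'E'
from h import *
rel([(.258,.596,.28),(.27,.45,.28),(.42,.2,.28),(.555,-.094,.24)])
E
```

```text
(0.258, 0.596, 0.28) [-0.0583  0.0002 -0.0002]
(0.27, 0.45, 0.28) [-0.0581 -0.0689 -0.1294]
(0.42, 0.2, 0.28) [-0.0578 -0.3059 -0.2992]
(0.555, -0.094, 0.24) [-0.0175 -0.5466 -0.5153]
```

```bash
python3 -m pendant '[{"travel":[-0.058,0,0],"twist":0},{"travel":[-0.058,-0.035,-0.065],"twist":0},{"travel":[-0.058,-0.07,-0.13],"twist":0},{"travel":[-0.058,-0.11,-0.16],"twist":0},{"travel":[-0.058,-0.15,-0.19],"twist":-0.1},{"travel":[-0.058,-0.19,-0.22],"twist":-0.2},{"travel":[-0.058,-0.23,-0.25],"twist":-0.3},{"travel":[-0.058,-0.27,-0.275],"twist":-0.4},{"travel":[-0.058,-0.306,-0.299],"twist":-0.4},{"travel":[-0.058,-0.306,-0.299],"twist":-0.4}]' -0.08 20
python3 - <<'E'
from h import *
st(); rel([(.555,-.094,.24)])
E
```

```text
time: 1.4
position: [0.4219, 0.1966, 0.2802]
tool_rot: [-1.199, 1.218, 1.197]
ft_force: [0.3, 0.8, 0.5]
grip_width: 0.458
t 1.4 p [0.4219 0.1966 0.2802] J [-0.8  -0.11  0.28  1.8   0.03  1.44  1.03] F [0.3  0.76 0.47] w 0.458 zyaw 89.09 x [-0.    -0.002 -1.   ]
(0.555, -0.094, 0.24) [ 0.0407 -0.1377 -0.2883]
```

```bash
python3 -m pendant '[{"travel":[0,-0.022,-0.048],"twist":-0.05},{"travel":[0,-0.045,-0.096],"twist":-0.1},{"travel":[0,-0.07,-0.144],"twist":-0.15},{"travel":[0.01,-0.092,-0.192],"twist":-0.2},{"travel":[0.02,-0.115,-0.24],"twist":-0.2},{"travel":[0.03,-0.138,-0.288],"twist":-0.2},{"travel":[0.041,-0.138,-0.288],"twist":-0.2},{"travel":[0.041,-0.138,-0.288],"twist":-0.2}]'
python3 - <<'E'
from h import *
cv2.imwrite("pics/w1.png",ctrl.get_image("wrist")[:,:,::-1]);cv2.imwrite("pics/s1.png",ctrl.get_image("scene")[:,:,::-1])
st(); rel([(.5553,-.0944,.12),(.5553,-.0944,.057)])
s=ctrl.get_state(); m=ctrl.camera_model("wrist"); T=np.eye(4); T[:3,:3]=cv2.Rodrigues(s["tool_rot"])[0]; T[:3,3]=s["position"]
W=np.linalg.inv(T@m["T_tool_cam"])[:3]; P=m["K"]@W
# predicted tab-top corners
c=np.array([.5553,-.0944]); a=np.radians(10.7); ux=np.array([np.cos(a),np.sin(a)]); uy=np.array([-ux[1],ux[0]])
for i,j in [(-18,-6),(-18,6),(18,6),(18,-6)]:
    q=P@np.r_[c+i*ux/1e3+j*uy/1e3,.086,1]; print((i,j),(q[:2]/q[2]).round(1))
E
```

```text
time: 2.4
position: [0.5546, -0.0918, 0.2383]
tool_rot: [-1.344, 1.118, 1.347]
ft_force: [0.5, 0.1, 1.0]
grip_width: 0.461
t 2.5 p [ 0.5553 -0.0912  0.2396] J [-0.49  0.14  0.67  1.67 -0.09  1.36  1.95] F [ 0.5  -0.04 -0.3 ] w 0.46 zyaw 100.74 x [-0.001 -0.001 -1.   ]
(0.5553, -0.0944, 0.12) [ 0.1196  0.0005 -0.0031]
(0.5553, -0.0944, 0.057) [ 0.1826  0.0004 -0.003 ]
(-18, -6) [305.8 199.8]
(-18, 6) [319.4 199.8]
(18, 6) [319.3 238.8]
(18, -6) [306.1 238.8]
```

View pics/w1.png

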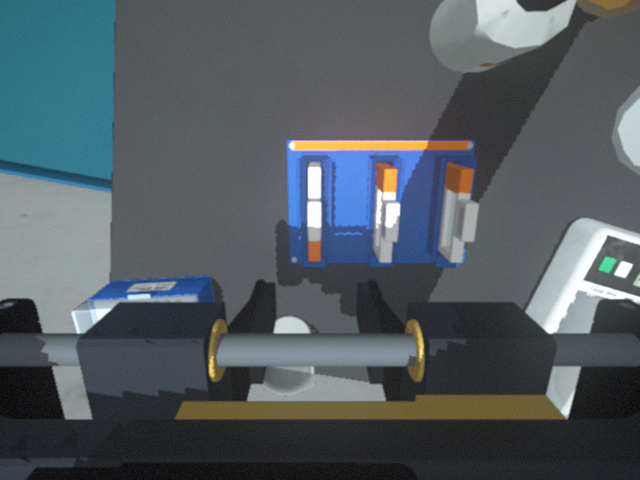

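View pics/s1.png

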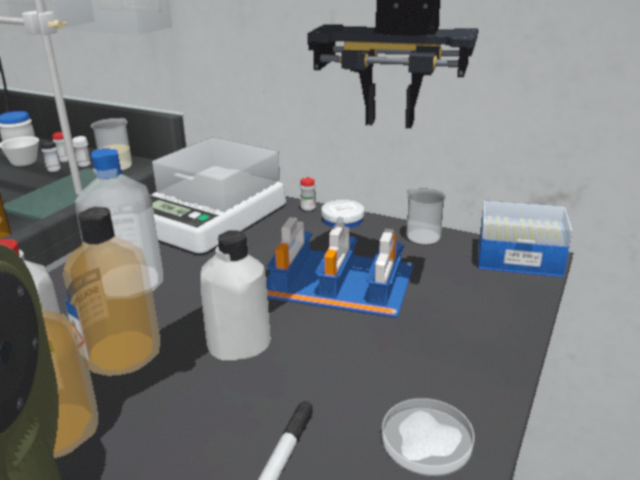

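Run:
```python
import cv2
a=cv2.imread("pics/w1.png")[130:280,270:420]; cv2.imwrite("pics/w1c.png",cv2.resize(a,None,fx=4,fy=4,interpolation=cv2.INTER_CUBIC))
```

```text
(no output)
```

View pics/w1c.png

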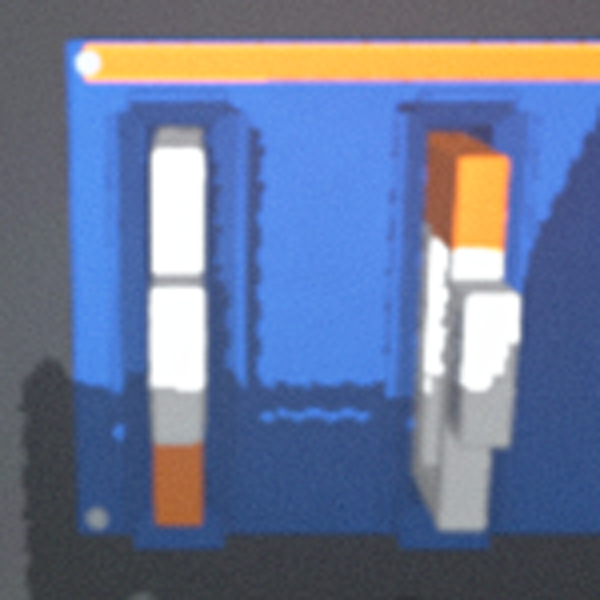

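Wrist crop: the tab sits at columns 307.5–321.7 and rows 200–241, within 1.5 px of the projection from the other two cameras. I'll descend with a −2 mm shift along z.

```bash
python3 -m pendant '[{"travel":[0.04,0,-0.002],"twist":0},{"travel":[0.08,0,-0.002],"twist":0},{"travel":[0.11,0,-0.002],"twist":0},{"travel":[0.13,0,-0.002],"twist":0},{"travel":[0.15,0,-0.002],"twist":0},{"travel":[0.165,0,-0.002],"twist":0},{"travel":[0.175,0,-0.002],"twist":0},{"travel":[0.182,0,-0.002],"twist":0},{"travel":[0.182,0,-0.002],"twist":0}]'
python3 - <<'E'
from h import *
cv2.imwrite("pics/s2.png",cv2.resize(ctrl.get_image("scene")[150:330,250:490,::-1],None,fx=3,fy=3,interpolation=cv2.INTER_CUBIC))
st()
E
```

```text
time: 3.62
position: [0.5554, -0.0933, 0.0575]
tool_rot: [-1.346, 1.116, 1.346]
ft_force: [-0.5, 0.6, 0.2]
grip_width: 0.461
t 3.675 p [ 0.5558 -0.0934  0.0579] J [-0.43  0.32  0.64  1.87 -0.22  1.02  2.06] F [ 0.49 -0.59 -0.85] w 0.455 zyaw 100.73 x [-0.    -0.001 -1.   ]
```

View pics/s2.png

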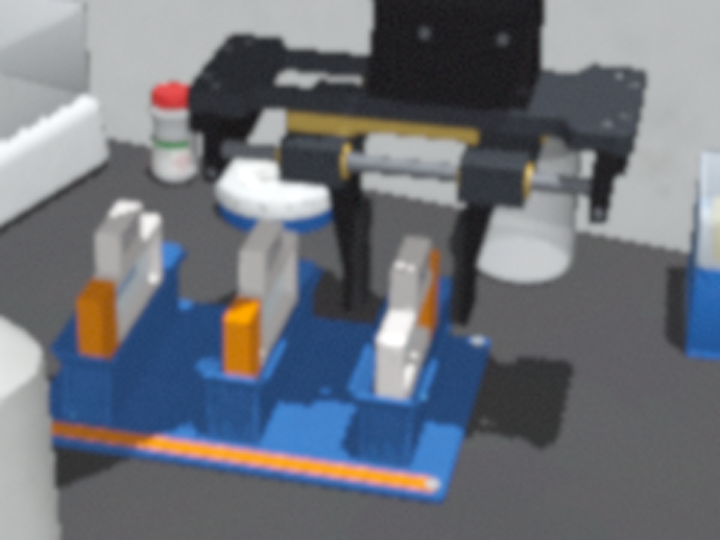

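The fingers straddle the tab, one on each side of crop pixel (410,270). Closing.

```bash
python3 -m pendant '[{"travel":[0,0,0],"twist":0},{"travel":[0,0,0],"twist":0},{"travel":[0,0,0],"twist":0},{"travel":[0,0,0],"twist":0},{"travel":[0,0,0],"twist":0},{"travel":[0,0,0],"twist":0}]' -1 25
python3 - <<'E'
from h import *
st()
E
```

```text
time: 4.42
position: [0.5558, -0.0934, 0.058]
tool_rot: [-1.346, 1.115, 1.346]
ft_force: [-0.3, -0.2, 1.6]
grip_width: 0.138
t 4.425 p [ 0.5558 -0.0934  0.058 ] J [-0.43  0.32  0.64  1.87 -0.22  1.02  2.06] F [-0.33 -0.17  1.62] w 0.138 zyaw 100.73 x [-0.    -0.001 -1.   ]
```

```bash
python3 -m pendant '[{"travel":[-0.01,0,0],"twist":0},{"travel":[-0.025,0,0],"twist":0},{"travel":[-0.045,0,0],"twist":0},{"travel":[-0.065,0,0],"twist":0},{"travel":[-0.09,0,0],"twist":0},{"travel":[-0.115,0,0],"twist":0},{"travel":[-0.14,0,0],"twist":0},{"travel":[-0.15,0,0],"twist":0},{"travel":[-0.15,0,0],"twist":0}]'
python3 - <<'E'
from h import *
cv2.imwrite("pics/s3.png",cv2.resize(ctrl.get_image("scene")[50:330,250:490,::-1],None,fx=2,fy=2,interpolation=cv2.INTER_CUBIC))
cv2.imwrite("pics/w3.png",ctrl.get_image("wrist")[:,:,::-1])
st()
E
```

```text
time: 5.55
position: [0.5562, -0.0933, 0.209]
tool_rot: [-1.347, 1.114, 1.344]
ft_force: [-0.5, -0.3, -0.3]
grip_width: 0.136
t 5.65 p [ 0.5554 -0.0931  0.2074] J [-0.48  0.16  0.67  1.71 -0.1   1.3   1.97] F [-0.22  0.09 -0.89] w 0.138 zyaw 100.73 x [-0.001 -0.    -1.   ]
```

View pics/s3.png

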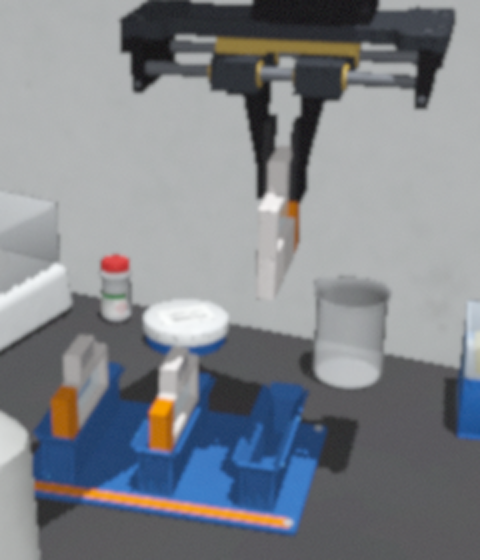

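View pics/w3.png

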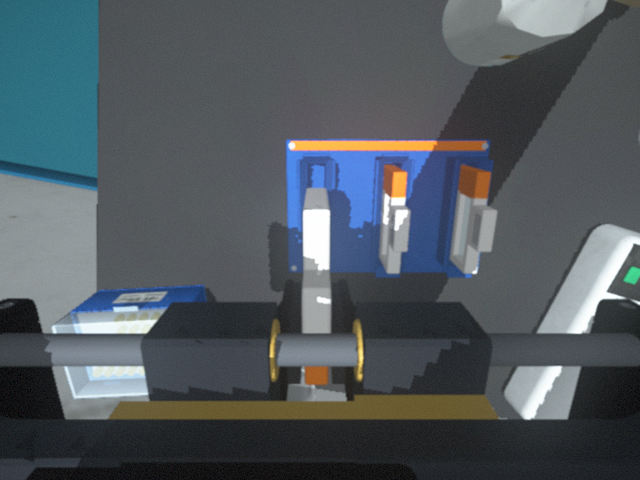

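The carrier is clear of the slot and hangs straight in the jaws. Now the half turn, split over two calls.

```bash
python3 -m pendant '[{"travel":[0,0,0],"twist":0.1},{"travel":[0,0,0],"twist":0.26},{"travel":[0,0,0],"twist":0.42},{"travel":[0,0,0],"twist":0.58},{"travel":[0,0,0],"twist":0.74},{"travel":[0,0,0],"twist":0.9},{"travel":[0,0,0],"twist":1.06},{"travel":[0,0,0],"twist":1.22},{"travel":[0,0,0],"twist":1.38},{"travel":[0,0,0],"twist":1.54}]'
python3 - <<'E'
from h import *
st()
E
```

```text
time: 6.9
position: [0.5546, -0.093, 0.2061]
tool_rot: [-0.168, 1.568, 0.167]
ft_force: [-0.2, 0.0, -0.4]
grip_width: 0.135
t 6.9 p [ 0.5546 -0.093   0.2061] J [-0.62  0.18  0.83  1.72 -0.14  1.31  0.45] F [-0.24  0.03 -0.37] w 0.135 zyaw 12.19 x [-0.004 -0.001 -1.   ]
```

```bash
python3 -m pendant '[{"travel":[0,0,0],"twist":0.16},{"travel":[0,0,0],"twist":0.33},{"travel":[0,0,0],"twist":0.5},{"travel":[0,0,0],"twist":0.67},{"travel":[0,0,0],"twist":0.84},{"travel":[0,0,0],"twist":1.01},{"travel":[0,0,0],"twist":1.18},{"travel":[0,0,0],"twist":1.35},{"travel":[0,0,0],"twist":1.5},{"travel":[0,0,0],"twist":1.597}]'
python3 -m pendant '[{"travel":[0,0,0],"twist":0},{"travel":[0,0,0],"twist":0}]'
python3 - <<'E'
from h import *
cv2.imwrite("pics/s4.png",cv2.resize(ctrl.get_image("scene")[50:330,250:490,::-1],None,fx=2,fy=2,interpolation=cv2.INTER_CUBIC))
cv2.imwrite("pics/w4.png",ctrl.get_image("wrist")[:,:,::-1])
cv2.imwrite("pics/t4.png",ctrl.get_image("top")[:,:,::-1])
st(); rel([(.5555,-.0936,.207),(.5555,-.0936,.06)])
E
```

```text
time: 8.15
position: [0.5538, -0.0929, 0.2049]
tool_rot: [1.07, 1.294, -1.078]
ft_force: [-0.9, -0.6, -1.0]
grip_width: 0.139
time: 8.4
position: [0.5534, -0.0928, 0.2042]
tool_rot: [1.068, 1.295, -1.078]
ft_force: [-0.1, 1.3, -1.1]
grip_width: 0.131
t 8.55 p [ 0.5537 -0.0929  0.2047] J [-0.8   0.23  1.05  1.73 -0.2   1.31 -1.09] F [ 0.72  0.42 -0.21] w 0.14 zyaw -79.48 x [-0.006 -0.001 -1.   ]
(0.5555, -0.0936, 0.207) [-0.0023  0.0016  0.001 ]
(0.5555, -0.0936, 0.06) [0.1447 0.0025 0.001 ]
```

View pics/s4.png

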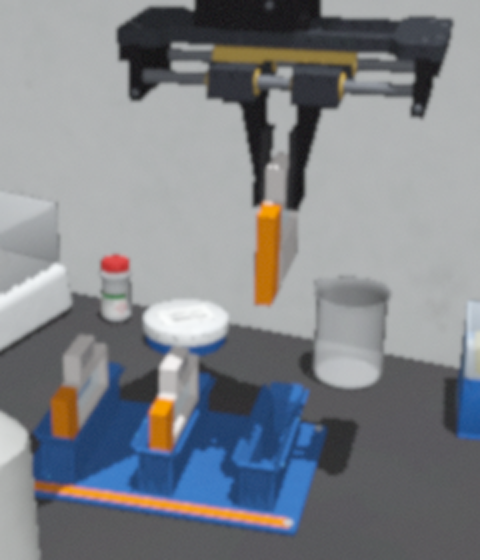

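View pics/w4.png

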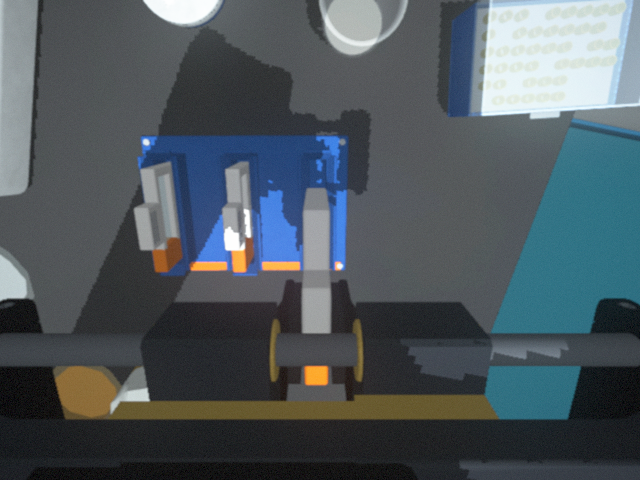

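View pics/t4.png

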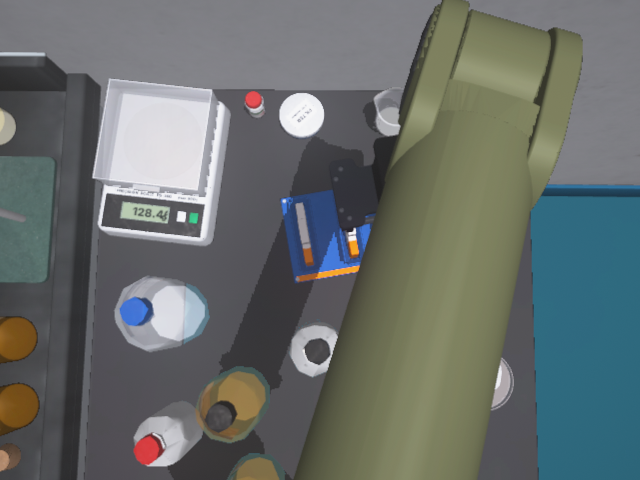

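The carrier is now turned, orange end towards the strip. Lowering to just above the slot.

```bash
python3 -m pendant '[{"travel":[0.02,0.003,0.0014],"twist":0},{"travel":[0.045,0.003,0.0014],"twist":0},{"travel":[0.07,0.0035,0.0014],"twist":0},{"travel":[0.085,0.0035,0.0014],"twist":0},{"travel":[0.092,0.0035,0.0014],"twist":0},{"travel":[0.092,0.0035,0.0014],"twist":0},{"travel":[0.092,0.0035,0.0014],"twist":0}]'
python3 - <<'E'
from h import *
cv2.imwrite("pics/s5.png",cv2.resize(ctrl.get_image("scene")[150:330,290:470,::-1],None,fx=3.3,fy=3.3,interpolation=cv2.INTER_CUBIC))
cv2.imwrite("pics/w5.png",ctrl.get_image("wrist")[:,:,::-1])
st(); rel([(.5567,-.0938,.09),(.5567,-.0938,.058)])
E
```

```text
time: 9.43
position: [0.5575, -0.094, 0.1135]
tool_rot: [1.07, 1.293, -1.077]
ft_force: [-0.4, -0.3, 0.4]
grip_width: 0.137
t 9.525 p [ 0.5575 -0.0938  0.1135] J [-0.72  0.34  1.    1.82 -0.31  1.15 -1.  ] F [ 0.24  0.37 -0.47] w 0.137 zyaw -79.47 x [-0.004 -0.001 -1.   ]
(0.5567, -0.0938, 0.09) [ 0.0235 -0.0006 -0.0002]
(0.5567, -0.0938, 0.058) [ 0.0555 -0.0005 -0.0002]
```

View pics/s5.png

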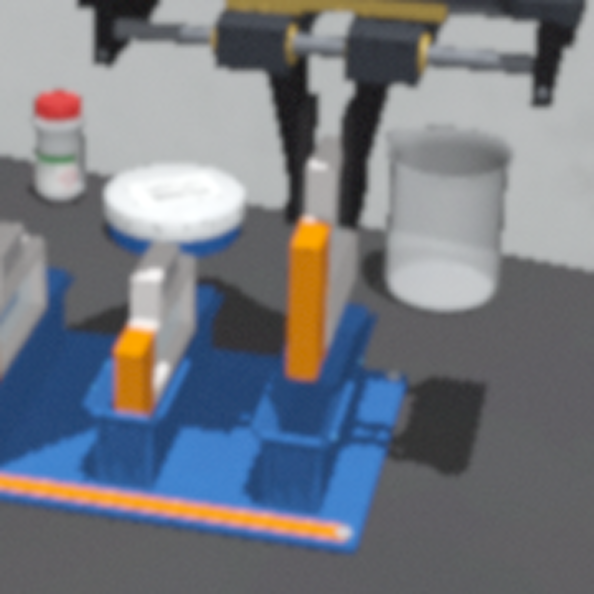

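View pics/w5.png

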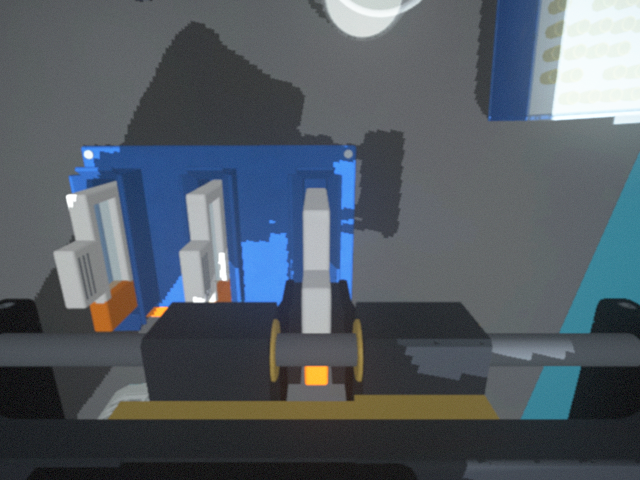

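In both views the carrier sits in line over its slot (the slot is at columns 297–345 in the wrist view, the carrier at about 316). Inserting.

```bash
python3 -m pendant '[{"travel":[0.01,-0.0005,0],"twist":0},{"travel":[0.02,-0.0005,0],"twist":0},{"travel":[0.027,-0.0005,0],"twist":0},{"travel":[0.034,-0.0005,0],"twist":0},{"travel":[0.041,-0.0005,0],"twist":0},{"travel":[0.048,-0.0005,0],"twist":0},{"travel":[0.053,-0.0005,0],"twist":0},{"travel":[0.053,-0.0005,0],"twist":0}]'
python3 - <<'E'
from h import *
cv2.imwrite("pics/s6.png",cv2.resize(ctrl.get_image("scene")[150:330,290:470,::-1],None,fx=3.3,fy=3.3,interpolation=cv2.INTER_CUBIC))
st()
E
```

```text
time: 10.52
position: [0.5565, -0.094, 0.0601]
tool_rot: [1.07, 1.294, -1.077]
ft_force: [-0.1, -0.8, 0.3]
grip_width: 0.137
t 10.575 p [ 0.5567 -0.094   0.0604] J [-0.68  0.41  0.96  1.87 -0.38  1.06 -0.95] F [-0.31 -0.25 -0.77] w 0.133 zyaw -79.48 x [-0.005 -0.001 -1.   ]
```

View pics/s6.png

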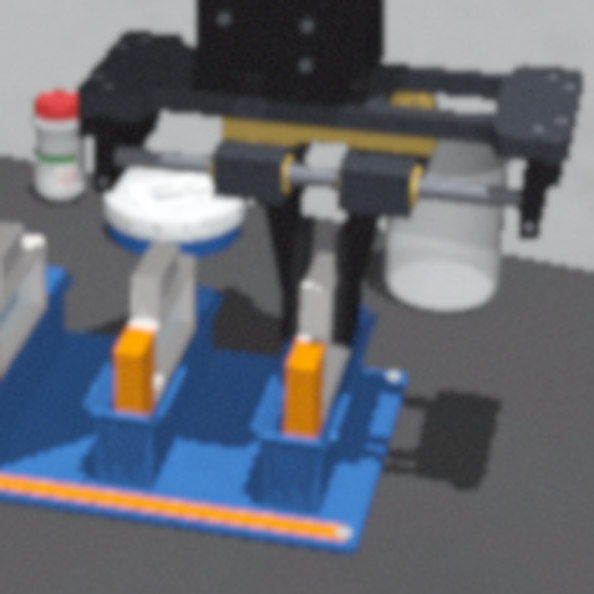

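```bash
python3 -m pendant '[{"travel":[0.001,0,0],"twist":0},{"travel":[0.0025,0,0],"twist":0},{"travel":[0.0025,0,0],"twist":0}]'
python3 -m pendant '[{"travel":[0,0,0],"twist":0},{"travel":[0,0,0],"twist":0},{"travel":[0,0,0],"twist":0},{"travel":[0,0,0],"twist":0},{"travel":[0,0,0],"twist":0}]' -0.08
python3 - <<'E'
from h import *
st()
E
```

```text
time: 10.95
position: [0.5569, -0.0941, 0.0582]
tool_rot: [1.07, 1.293, -1.076]
ft_force: [-0.3, 0.4, 1.2]
grip_width: 0.135
time: 11.58
position: [0.5569, -0.0941, 0.0582]
tool_rot: [1.07, 1.293, -1.076]
ft_force: [-0.2, 0.6, -0.8]
grip_width: 0.451
t 11.575 p [ 0.5569 -0.0941  0.0582] J [-0.67  0.42  0.95  1.87 -0.39  1.06 -0.95] F [-0.15  0.65 -0.79] w 0.451 zyaw -79.48 x [-0.004 -0.001 -1.   ]
```

Released at 39 mm opening. Retreating straight up.

```bash
python3 -m pendant '[{"travel":[-0.01,0,0],"twist":0},{"travel":[-0.03,0,0],"twist":0},{"travel":[-0.06,0,0],"twist":0},{"travel":[-0.1,0,0],"twist":0},{"travel":[-0.15,0,0],"twist":0},{"travel":[-0.19,0,0],"twist":0},{"travel":[-0.2,0,0],"twist":0},{"travel":[-0.2,0,0],"twist":0}]'
python3 - <<'E'
from h import *
cv2.imwrite("pics/s7.png",cv2.resize(ctrl.get_image("scene")[210:320,260:420,::-1],None,fx=5,fy=5,interpolation=cv2.INTER_CUBIC))
cv2.imwrite("pics/w7.png",ctrl.get_image("wrist")[:,:,::-1])
st()
E
```

```text
time: 12.58
position: [0.5579, -0.094, 0.2589]
tool_rot: [1.072, 1.292, -1.075]
ft_force: [-0.3, -0.2, -0.5]
grip_width: 0.461
t 12.675 p [ 0.557  -0.0937  0.2571] J [-0.82  0.2   1.07  1.64 -0.18  1.41 -1.11] F [-0.13  0.68 -0.34] w 0.463 zyaw -79.48 x [-0.006 -0.001 -1.   ]
```

View pics/s7.png

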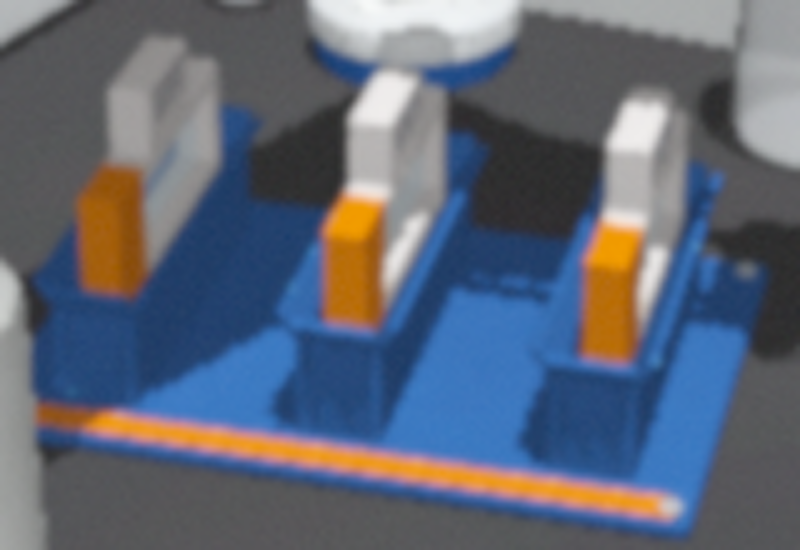

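View pics/w7.png

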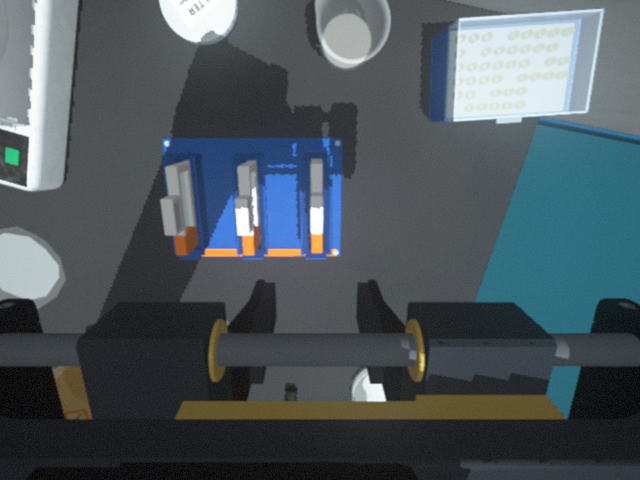

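The carrier's front top corner is at crop (583,262), against (582,265) before the move, where 3 px is about 1 mm. It is fully home, upright and orange end to the strip. The neighbours' corners have not moved. Handing in.

Run:
```python
from h import *
st(); print(ctrl.close_job())
```

```text
t 12.675 p [ 0.557  -0.0937  0.2571] J [-0.82  0.2   1.07  1.64 -0.18  1.41 -1.11] F [-0.13  0.68 -0.34] w 0.463 zyaw -79.48 x [-0.006 -0.001 -1.   ]
the job is handed in; nothing more can be done
None
```

I lifted the back-to-front carrier (the rack's −y slot) out by its tab, with its underside about 0.15 m above the work surface. I turned it half a turn, put it back fully down in the same slot and let go. I then raised the arm 0.2 m clear and handed in at 12.7 s of the 40 s.

**Last checks:**
- **Carrier:** The scene and wrist pictures show all three orange ends towards the orange edge. The turned carrier is upright, in line with its slot, and within about 1 mm of its first height.
- **Position:** I let go with the TCP about 1.3 mm from where it had gripped. I did not re-measure the carrier's centre separately.
- **Other two carriers:** Neither shows any visible movement in the pictures.
- **Forces:** The wrist readings I took stayed under 2 N, and the gripper was touching nothing at the end.

No check failed. The one disagreement was about 1.5 mm between the wrist camera and the fixed cameras on the tab's position, within their calibration.

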